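Wind the bench timer past its top mark and set it to four minutes

ROBOT

A 6-joint arm with a two-finger parallel gripper is mounted at the origin on the work surface; the furniture and walls round the work are solid. World frame = base frame: x ahead of the robot, y to its left, z up, the work surface at z = 0. Lengths are in m, angles in degrees, forces in N, time in s.
With the tool pointing down it reaches from about 0.4 to 0.825 m from the base axis. Payload 7 kg.
Tool frame: the origin (TCP) lies midway between the tips of the shut fingers; the grasp point (between the pads) lies 19 mm behind it (r.grip_point_offset is the z of the grasp point in the tool frame, in m); z points along the fingers, y is the line along which they close (so a half turn about z gives the same grasp; the last joint's range is limited). The gripper opens to 88 mm and grips with 3 to 60 N. Pads are 19 mm wide; open, the fingers measure 130 mm over their backs; the gripper's body (78 mm by 193 mm) begins 47 mm behind the grasp point.
Start: joints at [16.507, 20.546, 0.682, 0, -70.136, -16.507], TCP at [0.675, -0, 0.227] pointing down, gripper open.
Joint ranges: [-176.03, 176.03], [-82.01, 121.73], [-58.28, 71.71], [-173.87, 95.51], [-174.79, -0.11], [-173.66, 173.66]. Speed limits (degrees/s): [136.94, 136.94, 172.46, 180, 180, 180].

INTERFACE

Orientations are given as [roll, pitch, yaw] about the fixed x, y, z axes, in that order (R = Rz(yaw) Ry(pitch) Rx(roll)).
In Python, from plant import r, viewer, recognise, outline_of, pinpoint gives the robot as it stands.
- The arm moves only by the tool move_arm, never from a script. Its argument "targets" is a list of rows, each a list of 2 entries, a list of its own where there are three numbers: the shift along the tool's x, y, z in cm, then the turn, a rotation vector about the tool's x, y, z in rad. A call has 1 to 5 rows; each row is the pose to reach, as a shift and turn from the pose commanded when the call began, along the tool's axes at that moment; what a row does not reach only later rows make up. A row lasts 1/8 s, in which the tool goes at most 62.5 mm and 10.7 degrees, less where a joint would pass 70% of its speed; a pose out of reach is approached as far as the arm can. A call with a gripper value outside its range is refused whole. "jaw" is the finger opening in cm, from 0 to 8.76, set as the call begins (left out, the last holds). The fingers move at their own pace and stop on an object; "squeeze" is the grip in N (left out, the last holds). Time passes only in rows, so rows that repeat a pose let the fingers close. It gives the time, the measured TCP pose, the force, the opening and the grip force at its end, in the units of the state.
- r.get_state(): the state, without advancing time (a new reading comes with each control period).
- viewer.capture(name): name is "scene" or "side" or "wrist"; returns a dict with "image" (384x512x3 uint8, blue, green, red), "intrinsics" (3x3 intrinsics, pixels), "camera_from_world" (4x4, takes a point from world to camera coordinates). Camera axes: x right, y up, looking along -z (the intrinsics and any distortion apply to the point x, -y, -z); pixel columns grow to the right and rows downward; lengths in m; the calibration is good to about 2 mm. A picture is of the moment at which its call begins. There is no depth.
- r.close_job(): hands the job in; it is judged then, once.
Trained networks look in the newest picture that a camera, given by its name, has taken for a name from the list of things; names that differ only in an ending like _2 or _b are one class to them, and where a whole thing is asked for, a point or a joint stands for the part that bears it (a point fixed in the world has none). Each returns a list of dicts, best first, with "score" (0 to 1); they miss things now and then, are a little off and sometimes report something else, mostly with a low value. They report only what shows in the picture. A call takes as long as a camera call. They do not tell look-alikes from the thing itself.
- recognise(label, camera): "box" ([left, top, right, bottom] in pixels, round what is visible of it).
- outline_of(label, camera): "mask" (384x512 bool, what is visible of it) and "box" ([left, top, right, bottom] in pixels, round what is visible of it).
- pinpoint(label, camera): "location" ([row, column] in pixels: a listed point, or the origin of a listed thing).
The state is a dict: "time_s": time; "joints": joint angles; "qd": joint speeds; "joint_torque": joint torques, N m; "tcp_pos": TCP position; "eef_rot": TCP orientation; "contact_force": force on the tool from outside, world axes, zero at the start; "moment": the same for the moment, N m; "gripper_width": finger opening in m; "gripper_force": force on a finger pad.
Only numpy, scipy, OpenCV 4.12 (cv2) and the standard library are available. Lean on these libraries where they do the work, as an engineer would, in place of code of your own. Each camera call takes 0.05 s, during which the arm holds its last target. There are 200 camera calls.

TASK

A glue joint needs four minutes: twist the dial of the wind-up bench timer clockwise past its top mark (the double line at ten minutes), then turn it back to the four-minute mark and let go. The timer is light and stands loose on a smooth steel plate, where it skids round with the dial unless you press the dial down on its seat, firmly, while you twist; but never lean on it with more than about 3 kg (30 N). It must stay where it stands, and the fitting and the bolt on the plate must be left alone.

Things in the scene. Friction and masses are not known exactly. Their poses are not given: they have to be found in the camera images.
- dial (a joint): Dial angle relative to the housing, rad: 0 = zero mark, grows as the dial is turned clockwise seen from above, 0.14 a minute: four minutes at 0.56, top mark (double line, ten minutes) at 1.40, hard stop at 1.75. Starts between 0.1 and 0.42. It turns stiffly (about 0.26 N m of friction, no spring) and stays where it is left.
- timer: Wind-up timer: round grey housing, 96 mm across, 38 mm high, loose, about 0.35 kg (varies), on four hard feet 34 mm from its axis. Origin at the centre of its underside, z up. Its top has 11 black minute marks, long at zero and five, a double line at ten; measured anticlockwise from the housing's x axis, zero is at +0.80 rad, four at +0.24, ten at -0.60.
- dial_centre (a point): Point on the dial's axis at mid-height of its grip bar, 56 to 70 mm above the timer's underside. The dial: a black disc 64 mm across, its top 14 mm below this point, and on it an upright bar 56 mm long, 14 mm wide, reaching 12 mm above and 14 mm below this point, to pinch from above. The point turns with the dial: the bar lies 0.80 rad anticlockwise from its x axis.
- dial_pointer (a point): The pointing end of the dial's bar, on its top, 26 mm from the axis, with a white line: it points at the minute set. The dial has end play on its shaft: pressed with 2 N it slides down by an unknown 0.5 to 8 mm, different each time, and then seats hard; only then does a push reach the housing. After that a millimetre is many newtons: go by the felt force.
- timer_rim (a point): Point on the side of the housing, 48 mm from the axis in the housing's -x direction, 20 mm above its underside; it shows whether the timer has skidded or turned.
- plate: Smooth steel plate 210 x 230 x 10 mm, fixed, under the timer; origin at the centre of its underside. On it the timer's feet (friction about 0.6, varies by a fifth) resist the dial's friction only under a downward push on the dial of 9 to 14 N (varies); 16 to 22 N is safe.
- brass_tee: Bystander: brass tee fitting, 38 x 49 x 23 mm, lying loose on the plate near its far left corner; origin at the centre of its underside.
- bolt_m10: Bystander: hex bolt with a nut, 61 mm long, 16 mm high, lying loose on the plate near its near right corner; origin at the centre of its underside.
Mind the look-alikes: they are no part of the job. Of the things like the timer, leave any that is turquoise; of the rest the smaller one is meant.

How it is judged:
By the outcome, as a careful person would: the job done as asked, in the order asked, and still so for the second after the job is handed in, with the robot touching nothing.
It also fails if it takes over 61 s, if anything falls off the work surface, if the arm or the gripper's body presses on something with over 40 N, if the wrist force passes 120 N, or if a joint passes its speed limit or range.

## Working session

There is one attempt and no reset: what is moved stays moved. The work goes in short steps, Python scripts to look and compute and a tool call to move; the robot and the scene stay as the last step left them, time stands still between calls to the robot, and variables do not carry over. Pictures are saved under pics/ and viewed, at most 10 in all, crops included, and the job is handed in when it is done.

Besides the shell and the picture viewer there is one more tool, called as name([rows], argument=value, ...), one row to a line, values as JSON. move_arm: Moves the arm, as the interface text tells. Its arguments: {"type":"object","properties":{"targets":{"type":"array","items":{"type":"array"}},"jaw":{"type":"number"},"squeeze":{"type":"number"}},"required":["targets"]}

```bash
mkdir -p pics; ls; cat > h.py <<'E'
import numpy as np, cv2
from plant import r, viewer, recognise, outline_of, pinpoint
def ray(cap,rc):
    K=np.array(cap["intrinsics"]);T=np.array(cap["camera_from_world"])
    p=np.linalg.inv(K)@[rc[1],rc[0],1.]
    d=T[:3,:3].T@np.array([p[0],-p[1],-p[2]]); o=-T[:3,:3].T@T[:3,3]
    return o,d
def atz(cap,rc,z):
    o,d=ray(cap,rc); return o+d*(z-o[2])/d[2]
def proj(cap,P):
    T=np.array(cap["camera_from_world"]);c=T[:3,:3]@P+T[:3,3]
    q=np.array(cap["intrinsics"])@[c[0],-c[1],-c[2]];return q[:2]/q[2]
E
python3 - <<'E'
from h import *
ims=[]
for c in("scene","side","wrist"):
    k=viewer.capture(c);ims.append(k["image"])
    o=ray(k,(192,256));print(c,o[0].round(3),o[1].round(2),[k_ for k_ in k])
    for l in("timer","dial_centre","dial_pointer","timer_rim","plate","brass_tee","bolt_m10"):
        print(l,[(np.round(x["location"]).tolist(),round(x["score"],2)) for x in pinpoint(l,c)])
    print([(np.round(x["box"]).tolist(),round(x["score"],2)) for x in recognise("timer",c)])
im=np.vstack([np.hstack(ims[:2]),np.hstack([ims[2],ims[2]*0])])
cv2.imwrite("pics/a.png",cv2.resize(im,(800,600),interpolation=cv2.INTER_AREA))
s=r.get_state();print(s["time_s"],s["tcp_pos"],s["eef_rot"],s["contact_force"])
E
```

```text
pics
scene [0.41  0.884 0.54 ] [ 0.07 -0.88 -0.47] ['image', 'intrinsics', 'camera_from_world']
timer [([237.0, 218.0], 0.94), ([189.0, 226.0], 0.85), ([251.0, 329.0], 0.66)]
dial_centre [([151.0, 230.0], 0.9), ([213.0, 332.0], 0.65), ([211.0, 216.0], 0.6), ([232.0, 240.0], 0.46)]
dial_pointer [([141.0, 239.0], 0.8), ([210.0, 334.0], 0.69), ([207.0, 198.0], 0.68)]
timer_rim [([239.0, 300.0], 0.89), ([234.0, 242.0], 0.81), ([180.0, 201.0], 0.57), ([244.0, 223.0], 0.24)]
plate [([244.0, 221.0], 0.58)]
brass_tee [([271.0, 186.0], 0.73)]
bolt_m10 [([215.0, 256.0], 0.64)]
[([198.0, 143.0, 256.0, 197.0], 0.82), ([191.0, 199.0, 244.0, 252.0], 0.75), ([306.0, 208.0, 358.0, 264.0], 0.56)]
side [0.365 0.749 0.656] [ 0.11 -0.75 -0.65] ['image', 'intrinsics', 'camera_from_world']
timer [([161.0, 232.0], 0.95), ([238.0, 311.0], 0.74), ([215.0, 214.0], 0.62)]
dial_centre [([130.0, 230.0], 0.82), ([211.0, 317.0], 0.72), ([196.0, 215.0], 0.6)]
dial_pointer [([195.0, 202.0], 0.9), ([201.0, 321.0], 0.6), ([121.0, 239.0], 0.55)]
timer_rim [([153.0, 208.0], 0.74), ([215.0, 234.0], 0.7), ([224.0, 291.0], 0.68)]
plate [([221.0, 222.0], 0.72)]
brass_tee [([195.0, 213.0], 0.31)]
bolt_m10 [([194.0, 249.0], 0.5)]
[([208.0, 118.0, 255.0, 172.0], 0.88), ([293.0, 200.0, 339.0, 250.0], 0.77), ([195.0, 189.0, 236.0, 231.0], 0.58)]
wrist [ 0.675 -0.075  0.386] [ 0.01  0.26 -0.96] ['image', 'intrinsics', 'camera_from_world']
timer [([236.0, 344.0], 0.64), ([64.0, 359.0], 0.64)]
dial_centre [([48.0, 392.0], 0.79)]
dial_pointer [([7.0, 426.0], 0.77)]
timer_rim [([73.0, 313.0], 0.7), ([243.0, 388.0], 0.64)]
plate []
brass_tee [([298.0, 318.0], 0.74)]
bolt_m10 [([169.0, 406.0], 0.6)]
[([316.0, 204.0, 390.0, 254.0], 0.78), ([313.0, 0.0, 432.0, 114.0], 0.62), ([480.0, 216.0, 511.0, 226.0], 0.48)]
1.35 [ 6.75005810e-01 -2.79817998e-05  2.26574764e-01] [-1.79997083e+02  2.52304725e-04 -9.00021938e+01] [ 0.040474   -0.02956633  0.05600065]
```

View pics/a.png

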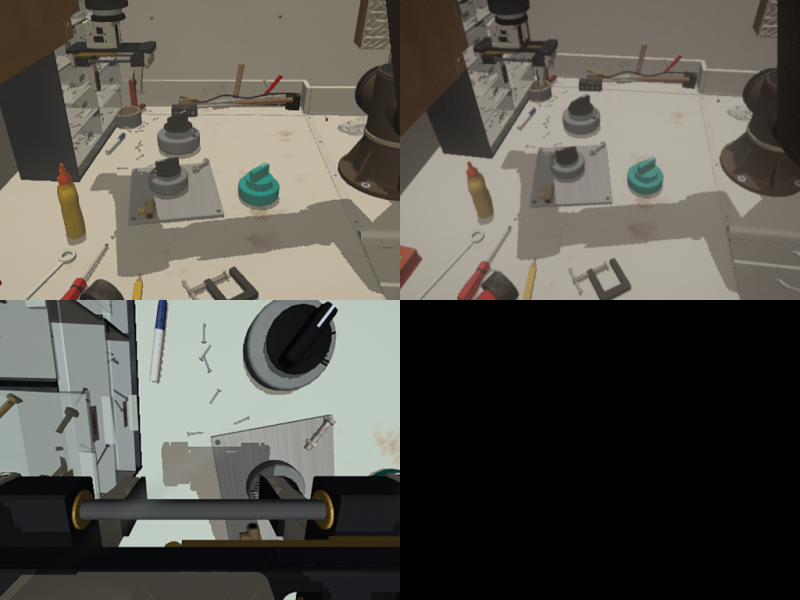

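```bash
python3 - <<'E'
from h import *
out=[]
for c,(dc,dp,rim,tm,tee,bolt) in {"scene":((211,216),(207,198),(234,242),(237,218),(271,186),(215,256)),"side":((196,215),(195,202),(215,234),(215,214),None,(194,249))}.items():
    k=viewer.capture(c)
    print(c,"dc",atz(k,dc,.073).round(3),"dp",atz(k,dp,.085).round(3),"rim",atz(k,rim,.03).round(3),"tm",atz(k,tm,.01).round(3),"bolt",atz(k,bolt,.01).round(3))
    if tee: print("tee",atz(k,tee,.01).round(3))
    y,x=(190,150) if c=="scene" else (165,160)
    out.append(cv2.resize(k["image"][y-55:y+95,x:x+200],None,fx=4,fy=4,interpolation=cv2.INTER_CUBIC)[120:420] if 0 else cv2.resize(k["image"][y-50:y+100,x:x+200],(400,300),interpolation=cv2.INTER_CUBIC))
cv2.imwrite("pics/b.png",cv2.resize(np.hstack(out),(800,300)))
print(k["intrinsics"])
E
```

```text
scene dc [0.545 0.096 0.073] dp [0.577 0.103 0.085] rim [0.497 0.106 0.03 ] tm [0.546 0.088 0.01 ] bolt [0.478 0.003 0.01 ]
tee [0.588 0.196 0.01 ]
side dc [0.544 0.095 0.073] dp [0.568 0.109 0.085] rim [0.504 0.103 0.03 ] tm [0.552 0.088 0.01 ] bolt [0.485 0.008 0.01 ]
[[421.90390474   0.         257.42110468]
 [  0.         421.90390474 184.7531495 ]
 [  0.           0.           1.        ]]
```

View pics/b.png

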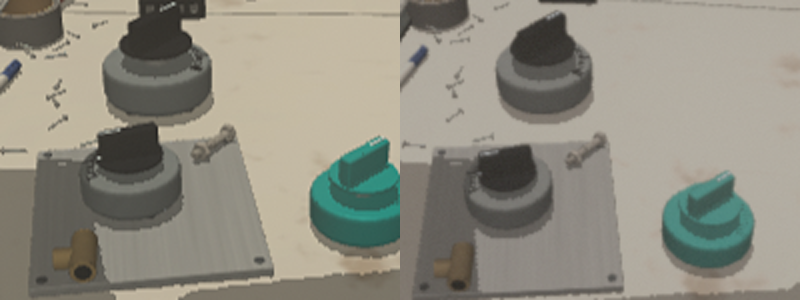

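The candidates in the scene picture are:
- the grey timer on the plate, (225,216)
- a larger grey one behind it, (170,228)
- a turquoise one, (235,332)

The task rules out the turquoise one, and the smaller grey one is the timer on the plate. The crop confirms this. It stands near (0.545, 0.096), with the pointer at a yaw of about 20°.

move_arm([
  [[-4, 6, 0], [0, 0, 0]],
  [[-8, 12, 0], [0, 0, -0.18]],
  [[-8, 17.5, 2], [0, 0, -0.36]],
  [[-8, 17.5, 2], [0, 0, -0.54]],
  [[-8, 17.5, 2], [0, 0, -0.72]],
], jaw=5)

```text
time_s: 2.08
tcp_pos: [0.4987, 0.0802, 0.207]
eef_rot: [-179.9, -0.0, -48.3]
contact_force: [1.3, -0.2, 1.3]
gripper_width: 0.0506
gripper_force: 0.0
```

move_arm([
  [[0, 0, 0], [0, 0, -0.18]],
  [[0, 0, 0], [0, 0, -0.36]],
  [[0, 0, 0], [0, 0, -0.54]],
  [[0, 0, 0], [0, 0, -0.72]],
  [[0, 0, 0], [0, 0, -0.9]],
])

```text
time_s: 2.7
tcp_pos: [0.5, 0.08, 0.2067]
eef_rot: [-180.0, -0.0, 3.2]
contact_force: [0.0, -0.0, 0.4]
gripper_width: 0.0503
gripper_force: 0.0
```

move_arm([
  [[0, 0, 0], [0, 0, -0.15]],
  [[0, 0, 0], [0, 0, -0.3]],
  [[0, 0, 0], [0, 0, -0.3]],
])

```text
time_s: 3.08
tcp_pos: [0.5, 0.08, 0.2067]
eef_rot: [-180.0, -0.0, 20.0]
contact_force: [-0.7, -1.5, -0.1]
gripper_width: 0.0499
gripper_force: 0.0
```

```bash
python3 - <<'E'
from h import *
k=viewer.capture("wrist");cv2.imwrite("pics/c.png",k["image"])
s=r.get_state();print(s["time_s"],s["tcp_pos"],s["eef_rot"],s["contact_force"],s["joints"])
Z={"timer":.01,"dial_centre":.073,"dial_pointer":.085,"timer_rim":.03,"brass_tee":.01,"bolt_m10":.01}
for l,z in Z.items():
    print(l,[(np.round(x["location"]).tolist(),round(x["score"],2),atz(k,x["location"],z).round(4).tolist()) for x in pinpoint(l,"wrist")])
print("tcp px",proj(k,np.array(s["tcp_pos"])),ray(k,(192,256)))
E
```

```text
3.125 [0.50001877 0.08000311 0.20671025] [-1.79996534e+02 -1.92103696e-02  1.98212418e+01] [ 0.0883549  -0.22581468  0.04771194] [ 3.13480361e+01  5.41103203e+00 -2.19361942e+01  4.98122618e-04
 -6.26332583e+01  7.84729773e+01]
timer [([133.0, 264.0], 0.7, [0.5504, 0.0917, 0.01]), ([191.0, 422.0], 0.59, [0.5522, -0.128, 0.01])]
dial_centre [([213.0, 474.0], 0.81, [0.5527, -0.1528, 0.073]), ([138.0, 267.0], 0.67, [0.5504, 0.0887, 0.073]), ([304.0, 187.0], 0.59, [0.3328, 0.111, 0.073])]
dial_pointer [([108.0, 268.0], 0.68, [0.5781, 0.0987, 0.085]), ([247.0, 496.0], 0.58, [0.527, -0.1853, 0.085])]
timer_rim [([171.0, 249.0], 0.86, [0.5038, 0.094, 0.03]), ([149.0, 455.0], 0.65, [0.6115, -0.1262, 0.03])]
brass_tee [([76.0, 190.0], 0.7, [0.5831, 0.1951, 0.01])]
bolt_m10 [([210.0, 312.0], 0.56, [0.4784, -0.0035, 0.01])]
tcp px [257.81154863 239.0822919 ] (array([0.5690111 , 0.10424775, 0.36587094]), array([-0.25020032, -0.07934992, -0.96506056]))
```

View pics/c.png

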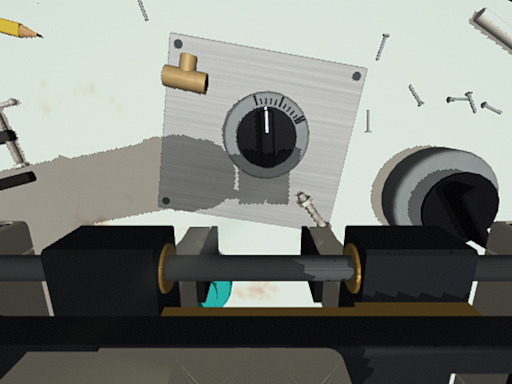

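The wrist view shows the small timer at about pixel (135,266), with its bar nearly along the tool's x axis. The tee is at (76,187) and the bolt at (208,312). I'll go closer for a second look.

move_arm([
  [[1, 0.4, 4], [0, 0, 0]],
  [[2, 0.75, 7.5], [0, 0, 0]],
  [[2, 0.75, 7.5], [0, 0, 0]],
  [[2, 0.75, 7.5], [0, 0, 0]],
])

```text
time_s: 3.92
tcp_pos: [0.5218, 0.0799, 0.1326]
eef_rot: [180.0, -0.0, 20.0]
contact_force: [0.5, -0.4, 0.1]
gripper_width: 0.0502
gripper_force: 0.0
```

```bash
cat > look.py <<'E'
from h import *
import sys
k=viewer.capture("wrist");n=sys.argv[1]
s=r.get_state();t=np.array(s["tcp_pos"]);a=np.radians(s["eef_rot"][2]);print(s["time_s"],t.round(4),s["eef_rot"],s["contact_force"])
Z={"timer":.01,"dial_centre":.073,"dial_pointer":.085,"timer_rim":.03}
for l,z in Z.items():
    for x in pinpoint(l,"wrist"):
        p=atz(k,x["location"],z);d=p-t
        if np.hypot(*d[:2])<.1:print(l,np.round(x["location"]),round(x["score"],2),p.round(4),"tool xy mm",np.round(1e3*np.array([d[0]*np.cos(a)+d[1]*np.sin(a),d[0]*np.sin(a)-d[1]*np.cos(a)]),1))
if len(sys.argv)>2:
    y,x=map(int,sys.argv[2:4]);y=max(y,100);x=max(x,133)
    c=k["image"][y-100:y+100,x-133:x+133];cv2.imwrite(f"pics/{n}.png",cv2.resize(c,None,fx=3,fy=3,interpolation=cv2.INTER_CUBIC));print("crop origin",y-100,x-133)
E
python3 look.py d 170 256
```

```text
3.975 [0.522  0.0801 0.133 ] [ 1.79997317e+02 -1.06597288e-01  2.00110547e+01] [-0.20916693  0.53983357  0.10788251]
timer [160. 256.] 0.76 [0.5493 0.0919 0.01  ] tool xy mm [29.8 -1.7]
timer [204. 235.] 0.74 [0.4985 0.0973 0.01  ] tool xy mm [-16.2 -24.2]
dial_centre [171. 256.] 0.93 [0.5502 0.0917 0.073 ] tool xy mm [30.5 -1.3]
dial_pointer [140. 259.] 0.63 [0.5744 0.0985 0.085 ] tool xy mm [55.6  0.6]
timer_rim [205. 236.] 0.74 [0.5037 0.0969 0.03  ] tool xy mm [-11.4 -22. ]
crop origin 70 123
```

View pics/d.png

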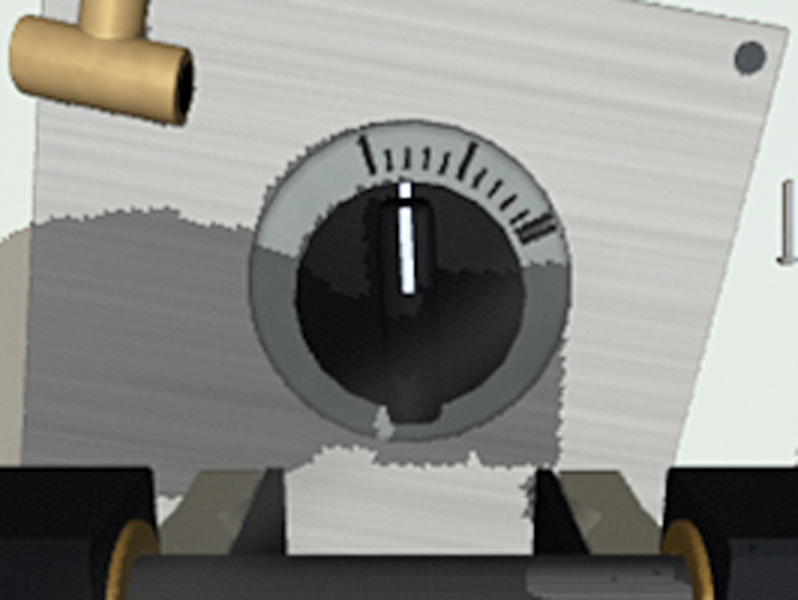

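The crop shows:
- The housing circle is centred at crop (410,280) and the disc at (410,294).
- The white line runs from (405,183) to (407,292).
- The zero mark is at (367,157), five at (468,160) and the ten double line at (537,228).
- The finger gap is centred at column 410, in line with the dial.

```bash
python3 - <<'E'
from h import *
k=viewer.capture("wrist");s=r.get_state();t=np.array(s["tcp_pos"]);a=np.radians(s["eef_rot"][2])
P=lambda x,y,z:atz(k,(70+(y+.5)/3-.5,123+(x+.5)/3-.5),z)
def T(p):
    d=p-t;return (1e3*np.array([d[0]*np.cos(a)+d[1]*np.sin(a),d[0]*np.sin(a)-d[1]*np.cos(a)])).round(1)
b=[T(P(*q,.048)) for q in((250,280),(570,280),(410,120),(410,440))];print("housing",b)
c=(b[0]+b[1]+b[2]+b[3])/4;print("ctr",(b[0]+b[1])/2,(b[2]+b[3])/2)
for n,q in dict(zero=(367,157),five=(468,160),ten=(537,228)).items():
    d=T(P(*q,.048))-np.array([(b[2]+b[3])[0]/2,(b[0]+b[1])[1]/2]);print(n,np.degrees(np.arctan2(-d[1],d[0]))+np.degrees(a))
for z in(.059,):print("disc",T(P(296,294,z)),T(P(525,294,z)),T(P(410,180,z)),T(P(410,408,z)))
for z in(.08,.09):print("line",T(P(405,183,z)),T(P(407,292,z)),"barend",T(P(415,400,z)))
print(s["contact_force"])
E
```

```text
housing [array([ 33.2, -45.4]), array([33.3, 47.3]), array([77.6,  0.9]), array([-16.,   1.])]
ctr [33.25  0.95] [30.8   0.95]
zero 38.05140279969322
five -4.030974635797254
ten -44.28496155097487
disc [ 31.1 -30.7] [31.1 32.9] [62.   0.9] [-2.2  1. ]
line [62.3 -0.3] [35.4  0.2] barend [6.8 2.2]
line [62.8 -0.3] [37.2  0.2] barend [9.9 2.2]
[ 0.05501071 -0.2387507   0.75552293]
```

move_arm([
  [[3.07, 0.04, 0], [0, 0, -0.035]],
  [[3.07, 0.04, 2.5], [0, 0, -0.035]],
  [[3.07, 0.04, 4.5], [0, 0, -0.035]],
  [[3.07, 0.04, 5.8], [0, 0, -0.035]],
  [[3.07, 0.04, 5.8], [0, 0, -0.035]],
], jaw=4)

```text
time_s: 4.85
tcp_pos: [0.5499, 0.0897, 0.073]
eef_rot: [180.0, 0.1, 22.0]
contact_force: [0.4, 0.1, 0.5]
gripper_width: 0.0399
gripper_force: 0.0
```

```bash
python3 look.py e 200 256; python3 - <<'E'
from h import *
ims=[viewer.capture(c)["image"][y-75:y+75,x-66:x+67] for c,y,x in(("scene",200,216),("side",190,215))]
cv2.imwrite("pics/f.png",cv2.resize(np.hstack(ims),(798,450),interpolation=cv2.INTER_CUBIC))
E
```

```text
4.9 [0.5504 0.0899 0.0738] [1.79987341e+02 3.95947226e-03 2.20247495e+01] [-0.31750604 -0.8226074  -0.25732088]
timer [207. 261.] 0.93 [0.5509 0.0875 0.01  ] tool xy mm [-0.5  2.4]
dial_centre [243. 257.] 0.65 [0.5473 0.0892 0.073 ] tool xy mm [-3.2 -0.5]
dial_pointer [206. 259.] 0.66 [0.5737 0.0987 0.085 ] tool xy mm [24.9  0.6]
crop origin 100 123
```

View pics/e.png

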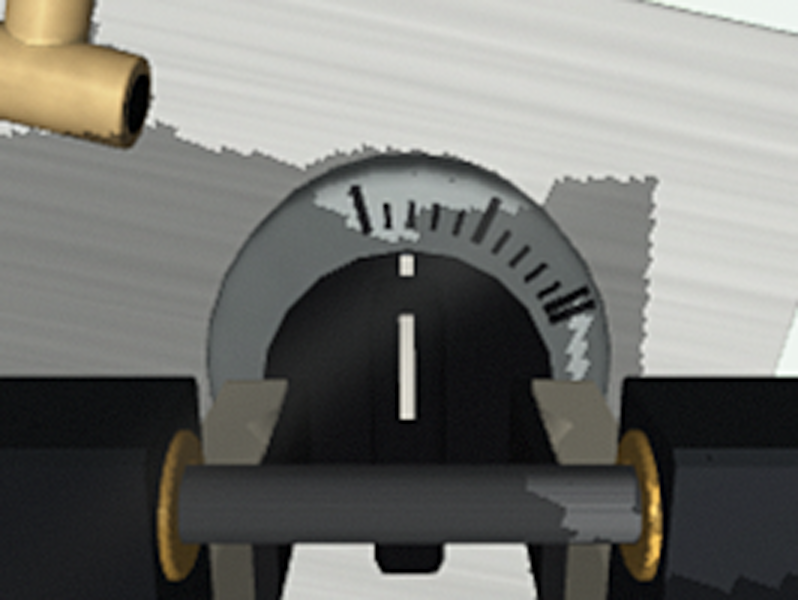

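View pics/f.png

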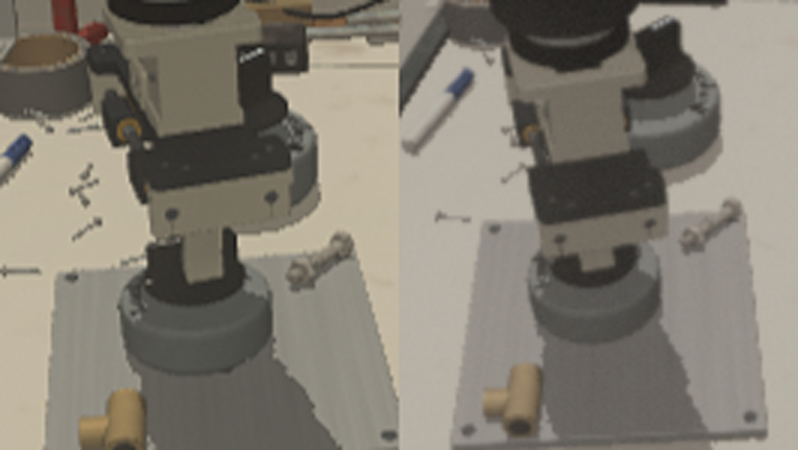

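The bar and the finger gap line up to within about 0.5 mm: bar at crop column 408, gap centre at 410. The tips straddle the bar. Next I lower them a little and close lightly.

move_arm([
  [[-0.1, -0.02, 0.3], [0, 0, 0]],
  [[-0.1, -0.02, 0.6], [0, 0, 0]],
  [[-0.1, -0.02, 0.8], [0, 0, 0]],
  [[-0.1, -0.02, 0.8], [0, 0, 0]],
])

```text
time_s: 5.7
tcp_pos: [0.5492, 0.0897, 0.0653]
eef_rot: [180.0, 0.0, 22.0]
contact_force: [-1.0, -0.4, -0.1]
gripper_width: 0.0398
gripper_force: 0.0
```

move_arm([
  [[0, 0, 0], [0, 0, 0]],
  [[0, 0, 0], [0, 0, 0]],
  [[0, 0, 0], [0, 0, 0]],
  [[0, 0, 0], [0, 0, 0]],
], jaw=1, squeeze=15)

```text
time_s: 6.2
tcp_pos: [0.5493, 0.0897, 0.0656]
eef_rot: [-180.0, -0.0, 22.0]
contact_force: [-0.7, 0.3, 0.7]
gripper_width: 0.0139
gripper_force: 15.0
```

move_arm([
  [[0, 0, 0], [0, 0, 0]],
  [[0, 0, 0], [0, 0, 0]],
  [[0, 0, 0.05], [0, 0, 0]],
  [[0, 0, 0.1], [0, 0, 0]],
  [[0, 0, 0.1], [0, 0, 0]],
], squeeze=45)

```text
time_s: 6.82
tcp_pos: [0.5493, 0.0897, 0.0645]
eef_rot: [-180.0, -0.0, 22.0]
contact_force: [0.2, -0.0, 0.0]
gripper_width: 0.0137
gripper_force: 45.0
```

move_arm([
  [[0, 0, 0.05], [0, 0, 0]],
  [[0, 0, 0.1], [0, 0, 0]],
  [[0, 0, 0.1], [0, 0, 0]],
])

```text
time_s: 7.2
tcp_pos: [0.5494, 0.0897, 0.0635]
eef_rot: [-180.0, -0.0, 22.0]
contact_force: [-0.2, 0.1, 0.2]
gripper_width: 0.0136
gripper_force: 45.0
```

move_arm([
  [[0, 0, 0.05], [0, 0, 0]],
  [[0, 0, 0.1], [0, 0, 0]],
  [[0, 0, 0.1], [0, 0, 0]],
])

```text
time_s: 7.58
tcp_pos: [0.5494, 0.0897, 0.0625]
eef_rot: [180.0, 0.0, 22.0]
contact_force: [0.8, -0.4, -0.1]
gripper_width: 0.0138
gripper_force: 45.0
```

move_arm([
  [[0, 0, 0.05], [0, 0, 0]],
  [[0, 0, 0.1], [0, 0, 0]],
  [[0, 0, 0.1], [0, 0, 0]],
])

```text
time_s: 7.95
tcp_pos: [0.5493, 0.0897, 0.0615]
eef_rot: [-180.0, 0.0, 22.0]
contact_force: [0.5, 1.2, 0.8]
gripper_width: 0.0134
gripper_force: 45.0
```

move_arm([
  [[0, 0, 0.05], [0, 0, 0]],
  [[0, 0, 0.1], [0, 0, 0]],
  [[0, 0, 0.1], [0, 0, 0]],
])

```text
time_s: 8.32
tcp_pos: [0.5493, 0.0897, 0.0605]
eef_rot: [-180.0, -0.0, 22.0]
contact_force: [0.7, 0.1, -0.1]
gripper_width: 0.0134
gripper_force: 45.0
```

move_arm([
  [[0, 0, 0.05], [0, 0, 0]],
  [[0, 0, 0.1], [0, 0, 0]],
  [[0, 0, 0.1], [0, 0, 0]],
])

```text
time_s: 8.7
tcp_pos: [0.5493, 0.0897, 0.0595]
eef_rot: [-180.0, -0.0, 22.0]
contact_force: [1.7, 0.5, 0.0]
gripper_width: 0.0138
gripper_force: 45.0
```

move_arm([
  [[0, 0, 0.05], [0, 0, 0]],
  [[0, 0, 0.05], [0, 0, 0]],
])

```text
time_s: 8.95
tcp_pos: [0.5494, 0.0897, 0.059]
eef_rot: [180.0, -0.0, 22.0]
contact_force: [0.5, 0.9, -0.0]
gripper_width: 0.0138
gripper_force: 45.0
```

move_arm([
  [[0, 0, 0.05], [0, 0, 0]],
  [[0, 0, 0.05], [0, 0, 0]],
])

```text
time_s: 9.2
tcp_pos: [0.5494, 0.0897, 0.0587]
eef_rot: [180.0, -0.0, 22.0]
contact_force: [-0.5, 0.8, 2.7]
gripper_width: 0.0138
gripper_force: 45.0
```

move_arm([
  [[0, 0, 0.05], [0, 0, 0]],
  [[0, 0, 0.05], [0, 0, 0]],
])

```text
time_s: 9.45
tcp_pos: [0.5494, 0.0897, 0.0587]
eef_rot: [180.0, -0.0, 22.0]
contact_force: [-2.3, 0.4, 8.6]
gripper_width: 0.0137
gripper_force: 45.0
```

move_arm([
  [[0, 0, 0.04], [0, 0, 0]],
  [[0, 0, 0.08], [0, 0, 0]],
  [[0, 0, 0.08], [0, 0, 0]],
])

```text
time_s: 9.82
tcp_pos: [0.5495, 0.0897, 0.0586]
eef_rot: [180.0, -0.0, 22.0]
contact_force: [-4.1, 1.2, 14.8]
gripper_width: 0.0139
gripper_force: 45.0
```

move_arm([
  [[-0.03, 0, 0.03], [0, 0, 0]],
  [[-0.03, 0, 0.05], [0, 0, 0]],
  [[-0.03, 0, 0.05], [0, 0, 0]],
])

```text
time_s: 10.2
tcp_pos: [0.5496, 0.0897, 0.0586]
eef_rot: [180.0, -0.1, 22.1]
contact_force: [-5.5, 1.2, 17.5]
gripper_width: 0.0136
gripper_force: 45.0
```

move_arm([
  [[-0.04, 0, 0.02], [0, 0, 0]],
  [[-0.08, 0.02, 0.02], [0, 0, 0]],
  [[-0.08, 0.02, 0.02], [0, 0, 0]],
])

```text
time_s: 10.58
tcp_pos: [0.5495, 0.0897, 0.0585]
eef_rot: [180.0, -0.2, 22.1]
contact_force: [-4.6, 2.4, 17.1]
gripper_width: 0.0139
gripper_force: 45.0
```

move_arm([
  [[-0.05, -0.02, 0.02], [0, 0, 0]],
  [[-0.1, -0.04, 0.04], [0, 0, 0]],
  [[-0.15, -0.05, 0.04], [0, 0, 0]],
  [[-0.15, -0.05, 0.04], [0, 0, 0]],
])

```text
time_s: 11.08
tcp_pos: [0.5493, 0.0898, 0.0586]
eef_rot: [180.0, -0.3, 22.1]
contact_force: [-0.0, 0.2, 15.6]
gripper_width: 0.0138
gripper_force: 45.0
```

```bash
python3 - <<'E'
from h import *
for i in range(4):
    k=viewer.capture("wrist");s=r.get_state();print(s["contact_force"].round(1) if hasattr(s["contact_force"],'round') else s["contact_force"],np.round(s["moment"],2),np.round(s["tcp_pos"],4))
print([(x["location"],x["score"],atz(k,x["location"],.01)) for x in pinpoint("timer","wrist")])
E
```

```text
[ 0.3 -0.5 15.5] [-0.17  0.02  0.01] [0.5493 0.0898 0.0586]
[-0.7  0.8 16. ] [-0.17 -0.02  0.04] [0.5494 0.0898 0.0586]
[-0.5  0.9 15.9] [-0.19  0.02  0.03] [0.5493 0.0898 0.0586]
[-0.9 -0.7 15.5] [-0.18  0.01 -0.01] [0.5493 0.0898 0.0586]
[([214.1, 257.7], 0.9, array([0.54835632, 0.0896712 , 0.01      ]))]
```

move_arm([
  [[0, 0, 0.04], [0, 0, 0]],
  [[-0.01, 0, 0.07], [0, 0, 0]],
  [[-0.01, 0, 0.07], [0, 0, 0]],
])

```text
time_s: 11.7
tcp_pos: [0.5494, 0.0898, 0.0585]
eef_rot: [179.9, -0.3, 22.1]
contact_force: [-2.4, -0.3, 20.9]
gripper_width: 0.0135
gripper_force: 45.0
```

move_arm([
  [[0, 0, 0], [0, 0, 0.05]],
  [[0, 0, 0], [0, 0, 0.1]],
  [[0, 0, 0], [0, 0, 0.15]],
])

```text
time_s: 12.08
tcp_pos: [0.5493, 0.0899, 0.0585]
eef_rot: [-180.0, -0.3, 13.4]
contact_force: [-3.1, 0.3, 21.6]
gripper_width: 0.0135
gripper_force: 45.0
```

move_arm([
  [[-0.02, 0, 0], [0, 0, 0.08]],
  [[-0.03, 0, 0], [0, 0, 0.16]],
  [[-0.04, 0, 0], [0, 0, 0.24]],
  [[-0.04, 0, 0], [0, 0, 0.3]],
])

```text
time_s: 12.58
tcp_pos: [0.5493, 0.0901, 0.0585]
eef_rot: [-179.9, -0.4, -3.8]
contact_force: [-2.0, 2.4, 20.5]
gripper_width: 0.0134
gripper_force: 45.0
```

```bash
python3 - <<'E'
from h import *
k=viewer.capture("wrist");s=r.get_state();print(np.round(s["contact_force"],1),np.round(s["moment"],2),np.round(s["tcp_pos"],4),s["eef_rot"])
y,x=200,256;c=k["image"][y-100:y+100,x-133:x+133];a=cv2.resize(c,(399,300),interpolation=cv2.INTER_CUBIC)
k=viewer.capture("scene");b=cv2.resize(k["image"][125:275,150:350],(400,300),interpolation=cv2.INTER_CUBIC)
cv2.imwrite("pics/g.png",np.hstack([a,b]))
E
```

```text
[-1.1  1.4 20.6] [0.53 0.74 0.26] [0.5493 0.0902 0.0585] [-179.86568372   -0.34643158   -3.94643374]
```

View pics/g.png

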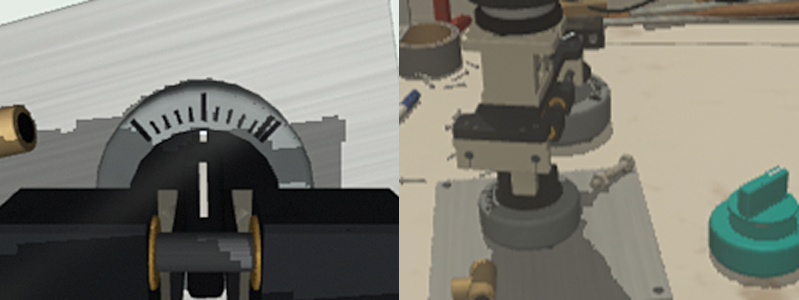

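The wrist crop shows the pointer on the long five-minute mark (203,105), and the actual tool yaw is −3.9°. The five mark was measured at −4° before the twist, so the timer hasn't turned. I keep twisting until the dial is past ten.

move_arm([
  [[0, 0, 0], [0, 0, 0.08]],
  [[0, 0, 0], [0, 0, 0.16]],
  [[0, 0, 0], [0, 0, 0.24]],
  [[0, 0, 0], [0, 0, 0.32]],
  [[0, 0, 0], [0, 0, 0.4]],
])

```text
time_s: 13.3
tcp_pos: [0.5493, 0.0905, 0.0585]
eef_rot: [-179.7, -0.3, -26.7]
contact_force: [-1.5, 4.5, 19.9]
gripper_width: 0.0138
gripper_force: 45.0
```

move_arm([
  [[-0.03, -0.03, 0], [0, 0, 0.08]],
  [[-0.06, -0.06, 0], [0, 0, 0.16]],
  [[-0.07, -0.07, 0], [0, 0, 0.24]],
  [[-0.07, -0.07, 0], [0, 0, 0.32]],
  [[-0.07, -0.07, 0], [0, 0, 0.4]],
])

```text
time_s: 13.92
tcp_pos: [0.5495, 0.091, 0.0585]
eef_rot: [-179.6, -0.2, -49.6]
contact_force: [0.8, 0.5, 17.9]
gripper_width: 0.0137
gripper_force: 45.0
```

move_arm([
  [[0, 0, 0], [0, 0, 0.03]],
  [[0, 0, 0], [0, 0, 0.03]],
])

```text
time_s: 14.18
tcp_pos: [0.5495, 0.091, 0.0585]
eef_rot: [-179.6, -0.2, -51.2]
contact_force: [0.3, 0.4, 17.6]
gripper_width: 0.0136
gripper_force: 45.0
```

```bash
python3 - <<'E'
from h import *
k=viewer.capture("wrist");s=r.get_state();print(np.round(s["contact_force"],1),np.round(s["moment"],2),np.round(s["tcp_pos"],4),s["eef_rot"])
y,x=200,256;c=k["image"][y-100:y+100,x-133:x+133];a=cv2.resize(c,(399,300),interpolation=cv2.INTER_CUBIC)
k=viewer.capture("scene");b=cv2.resize(k["image"][125:275,150:350],(400,300),interpolation=cv2.INTER_CUBIC)
cv2.imwrite("pics/h.png",np.hstack([a,b]))
E
```

```text
[ 1.1 -0.2 17.9] [ 0.05 -0.37  0.24] [0.5495 0.091  0.0585] [-1.79616370e+02 -1.71259368e-01 -5.12111992e+01]
```

View pics/h.png

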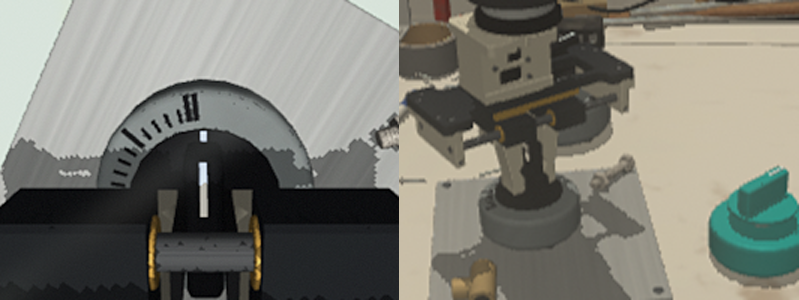

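The pointer (203,105) now stands about 7° clockwise of the double line (190,105). The timer is unmoved. Now I turn back 0.965 rad, to a tool yaw of about +4°.

move_arm([
  [[0, 0, 0.02], [0, 0, -0.05]],
  [[0.02, 0.01, 0.02], [0, 0, -0.13]],
  [[0.03, 0.02, 0.02], [0, 0, -0.21]],
  [[0.05, 0.02, 0.02], [0, 0, -0.29]],
  [[0.06, 0.02, 0.02], [0, 0, -0.37]],
])

```text
time_s: 14.9
tcp_pos: [0.5494, 0.0906, 0.0585]
eef_rot: [-179.7, -0.3, -29.9]
contact_force: [-1.5, 2.3, 20.9]
gripper_width: 0.0134
gripper_force: 45.1
```

move_arm([
  [[0, -0.01, 0], [0, 0, -0.08]],
  [[0, 0, 0], [0, 0, -0.16]],
  [[0, 0, 0], [0, 0, -0.24]],
  [[0, 0, 0], [0, 0, -0.32]],
  [[0, 0, 0], [0, 0, -0.4]],
])

```text
time_s: 15.52
tcp_pos: [0.5492, 0.0903, 0.0585]
eef_rot: [-179.8, -0.3, -7.0]
contact_force: [-1.0, 0.1, 22.1]
gripper_width: 0.0135
gripper_force: 45.1
```

move_arm([
  [[0, 0, 0], [0, 0, -0.08]],
  [[0, 0, 0], [0, 0, -0.16]],
  [[0, 0, 0], [0, 0, -0.19]],
  [[0, 0, 0], [0, 0, -0.19]],
])

```text
time_s: 16.02
tcp_pos: [0.5493, 0.0901, 0.0585]
eef_rot: [-179.9, -0.4, 3.8]
contact_force: [-0.6, 0.2, 22.1]
gripper_width: 0.0139
gripper_force: 45.0
```

```bash
python3 - <<'E'
from h import *
k=viewer.capture("wrist");s=r.get_state();print(np.round(s["contact_force"],1),np.round(s["moment"],2),np.round(s["tcp_pos"],4),s["eef_rot"])
y,x=170,256;c=k["image"][y-75:y+75,x-100:x+100];cv2.imwrite("pics/i.png",cv2.resize(c,(800,600),interpolation=cv2.INTER_CUBIC))
E
```

```text
[-0.8 -0.1 22.2] [-0.26  0.51 -0.23] [0.5492 0.0901 0.0585] [-179.92871828   -0.36403001    3.74736445]
```

View pics/i.png

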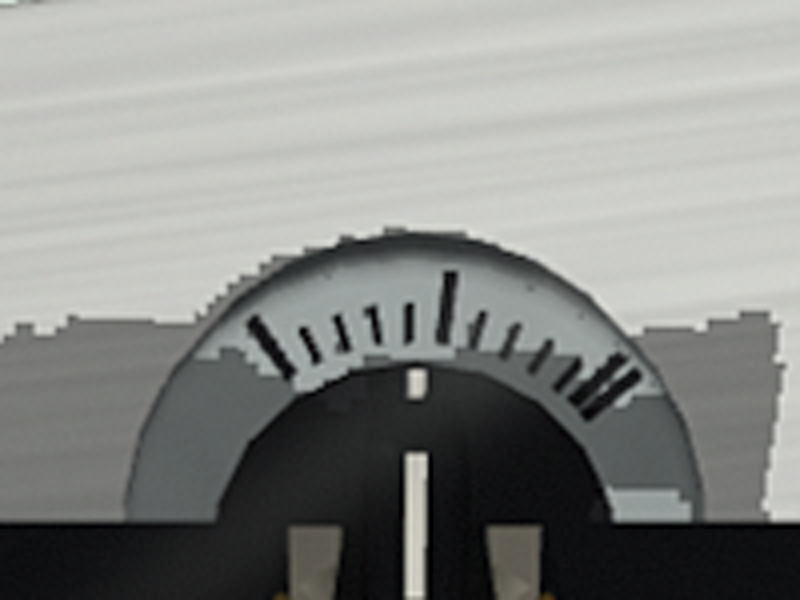

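The pointer (417,383) stands about 2° clockwise of the fourth mark (408,322; the five mark is at 448), so I turn back a touch more.

move_arm([
  [[0, 0, 0], [0, 0, -0.031]],
  [[0, 0, 0], [0, 0, -0.031]],
  [[0, 0, 0], [0, 0, -0.031]],
])

```text
time_s: 16.45
tcp_pos: [0.5493, 0.0901, 0.0585]
eef_rot: [-179.9, -0.4, 5.5]
contact_force: [-1.4, -0.8, 21.5]
gripper_width: 0.0135
gripper_force: 45.0
```

```bash
python3 - <<'E'
from h import *
k=viewer.capture("wrist");s=r.get_state();print(np.round(s["contact_force"],1),np.round(s["moment"],2),s["eef_rot"])
y,x=170,256;c=k["image"][y-75:y+75,x-100:x+100];cv2.imwrite("pics/j.png",cv2.resize(c,(800,600),interpolation=cv2.INTER_CUBIC))
g=cv2.cvtColor(c,6);g=cv2.resize(g,(800,600),interpolation=cv2.INTER_CUBIC)
print(g[335,395:470:3],"\n",g[383,400:435:2])
E
```

```text
[-0.6  0.3 21.9] [-0.33  0.48 -0.19] [-179.94336934   -0.36476886    5.51851155]
[172 161 160 170 166 126  49   6  39 115 163 167 159 161 167 152  90  27
  38  36  66 123 164 167 162] 
 [ 32  34  42  75 119 166 191 204 202 195 196 178 150 103  56  26  34  47]
```

The fourth mark is now at column 416 and the pointer at 416.5, so it is set. Next I ease off the push gently before opening.

move_arm([
  [[0.05, 0, -0.05], [0, 0, 0]],
  [[0.1, -0.01, -0.1], [0, 0, 0]],
  [[0.13, -0.02, -0.15], [0, 0, 0]],
  [[0.13, -0.02, -0.15], [0, 0, 0]],
])

```text
time_s: 17.0
tcp_pos: [0.5493, 0.0901, 0.0586]
eef_rot: [-180.0, -0.2, 5.5]
contact_force: [-1.0, 0.8, 13.5]
gripper_width: 0.0136
gripper_force: 45.0
```

move_arm([
  [[0.05, 0, -0.05], [0, 0, 0]],
  [[0.1, -0.01, -0.1], [0, 0, 0]],
  [[0.13, -0.02, -0.14], [0, 0, 0]],
  [[0.13, -0.02, -0.14], [0, 0, 0]],
])

```text
time_s: 17.5
tcp_pos: [0.5493, 0.09, 0.0587]
eef_rot: [-180.0, -0.1, 5.4]
contact_force: [0.1, 0.3, 5.6]
gripper_width: 0.0136
gripper_force: 45.0
```

move_arm([
  [[0, 0, 0], [0, 0, 0]],
  [[0, 0, 0], [0, 0, 0]],
  [[0, 0, 0], [0, 0, 0]],
  [[0, 0, 0], [0, 0, 0]],
], jaw=4)

```text
time_s: 18.0
tcp_pos: [0.5486, 0.0898, 0.0579]
eef_rot: [180.0, 0.0, 5.5]
contact_force: [0.0, 0.1, 0.2]
gripper_width: 0.0395
gripper_force: 0.0
```

move_arm([
  [[0, 0, -1], [0, 0, 0]],
  [[0, 0, -3], [0, 0, 0]],
  [[-1.5, 0, -6], [0, 0, 0]],
  [[-3, 0, -7.5], [0, 0, 0]],
  [[-3, 0, -7.5], [0, 0, 0]],
])

```text
time_s: 18.62
tcp_pos: [0.5192, 0.0874, 0.1352]
eef_rot: [-179.9, -0.2, 5.5]
contact_force: [0.3, 1.0, -0.1]
gripper_width: 0.0401
gripper_force: 0.0
```

```bash
python3 look.py k 170 256
```

```text
18.675 [0.5192 0.0873 0.1342] [-1.79946737e+02 -1.15411574e-01  5.47449395e+00] [-0.09466324 -0.65635543  0.21428272]
timer [159. 260.] 0.86 [0.5501 0.0889 0.01  ] tool xy mm [30.9  1.3]
dial_centre [168. 260.] 0.73 [0.552  0.0894 0.073 ] tool xy mm [32.8  1. ]
dial_pointer [137. 261.] 0.6 [0.5775 0.0906 0.085 ] tool xy mm [58.3  2.2]
timer_rim [208. 248.] 0.62 [0.5034 0.0959 0.03  ] tool xy mm [-15.  -10.1]
crop origin 70 123
```

View pics/k.png

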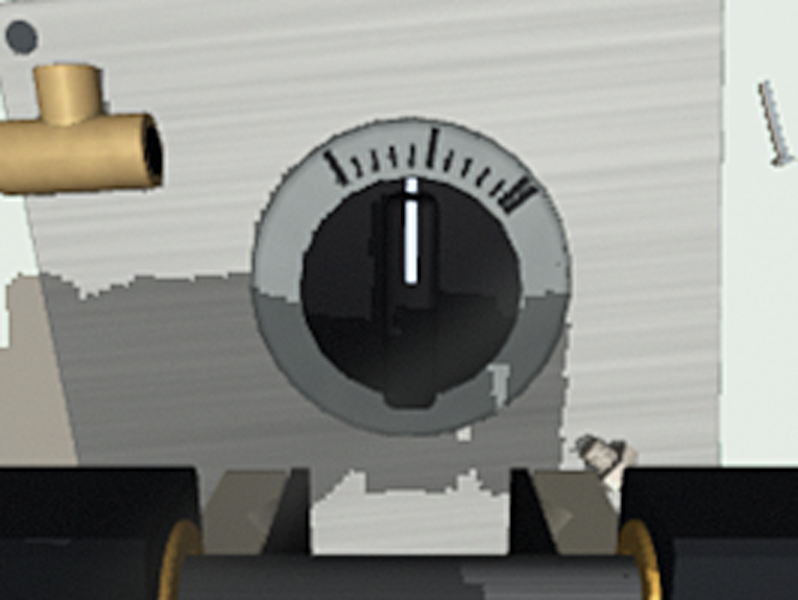

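The released pointer (411,183) points straight at the four-minute mark (411,155). The timer, tee and bolt are where they were.

```bash
python3 -c "
from plant import r
print(r.close_job())"
```

```text
the job is handed in; nothing more can be done
None
```

I wound the small grey timer past its ten-minute mark, turned it back to four minutes, let go and handed the job in. The push stayed around 15 to 22 N, the timer did not visibly move, and I did not touch the fitting or the bolt.

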